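# Take the orange swing bucket out of the degassing centrifuge

### The job

Take the orange bucket by its handle, lift it straight up off its pivots without letting it swing over, keep it upright, and set it down gently, standing inside the aluminium ring on the slide table's black top. Leave the blue bucket hanging in the rotor, and let go at the end.

Things in the scene. Friction and masses are not known exactly. Their poses are not given: they have to be found in the camera images.
- bucket_orange: Orange round cup, 58 mm across, about 0.3 kg, with fixed bail handle; hangs upright and swings about its y. Origin on pivot axis at cup centre; bottom 52 mm below, rim 10 mm above (its white caps 16). 8 mm steel pins reach 47 mm out along y. Grip the handle's flat crossbar: along y, 58 mm long, 12 mm thick in x, 37 to 51 mm above origin. z up.
- bucket_blue: Blue bucket, otherwise the same as the orange one (58 mm cup, same origin, axes, pins and handle). Hangs in the rotor's other place and stays there.
- rotor: Fixed white pan, 300 mm across, rim 60 mm high, with a still aluminium rotor: two bars along x, 70 mm apart. Origin: pan centre at table height. Bucket places at x +85 and -85 mm, either bucket in either: pins lie along y in 11 mm open-topped slots, pin axis 100 mm above the table. Slot tops are at 108 mm: a bucket raised 65 mm is clear of the rotor.
- nest: Fixed slide table, white 130 x 130 mm block with black top bearing an aluminium ring, 88 mm inside and 100 mm outside diameter, 6 mm high. Origin below the ring's centre at table height, z up. Black floor in the ring 45 mm above origin: a bucket standing there has its origin at 97 mm. Any heading of the bucket will do.

How it is judged (in metres and radians):
On the way:
1. the orange bucket is lifted clear of the rotor, upright (height (world z) of bucket_orange above 0.16 m and angle between bucket_orange's own z axis and vertical below 0.44 rad and contact force between bucket_orange and rotor below 0.1 N), for 0.2 s.
At the end, for the whole second after the job is handed in: The orange bucket stands at rest and upright (within 5 degrees) on the black floor inside the ring, its centre within 18 mm of the ring's centre, released; the blue bucket still hangs in its place in the rotor (pivot moved less than 15 mm, within 20 degrees of upright) (horizontal distance between bucket_orange and nest below 0.018 m and z of bucket_orange in the frame of nest between 0.092 and 0.101 m and angle between bucket_orange's own z axis and vertical below 0.09 rad and linear speed of bucket_orange below 0.03 m/s and contact force between bucket_orange and the fingers below 0.1 N and distance of bucket_blue from where it was at the start of the episode below 0.015 m and angle between bucket_blue's own z axis and vertical below 0.35 rad); the robot touches nothing.
It fails at once if the orange bucket swings or tips by more than 30 degrees (angle between bucket_orange's own z axis and vertical above 0.524 rad).
It fails at once if the orange bucket is dropped (falls freely by more than about 13 mm) (linear speed of bucket_orange above 0.5 m/s and contact force between bucket_orange and the fingers below 0.1 N).
It fails at once if the blue bucket is knocked or lifted off its seats (distance of bucket_blue from where it was at the start of the episode above 0.03 m).
It also fails if it takes over 42 s, if anything falls off the work surface, if the arm or the gripper's body presses on something with over 40 N, if the wrist force passes 120 N, or if a joint passes its speed limit or range.

### The arm

A 6-joint arm with a two-finger parallel gripper is mounted at the origin on the work surface. World frame = base frame: x ahead of the robot, y to its left, z up, the work surface at z = 0. Lengths are in mm, angles in rad, forces in N, time in s.
With the tool pointing down it reaches from about 250 to 800 mm from the base axis. Payload 8.5 kg.
Tool frame: the origin (TCP) lies where the fingers leave the gripper's body, on its centre line; the fingertips stand 73 mm ahead of it and the grasp point (between the pads) lies 54 mm ahead of it; z points along the fingers, x is the direction in which the jaws open and shut, and the axes are right-handed (so a half turn about z gives the same grasp; the last joint's range is limited). The gripper opens to 85 mm and grips with 20 to 120 N. Pads are 22 mm wide; open, the fingers measure 114 mm over their backs; the gripper's body (76 mm by 85 mm) begins 54 mm behind the grasp point. The pads swing forward as they close: fully open they stand 13 mm farther back than shut.
Start: joints at [1.125, 0.238, -0.013, 1.319, 0, 1.571], TCP at [226.352, 473.658, 303.876] pointing down, gripper open.
Joint ranges: [-2.66, 2.66], [-1.03, 1.9], [-1.14, 1.46], [-1.82, 2.27], [-1.45, 1.34], [-3.14, 3.14]. Speed limits (rad/s): [2.22, 2.22, 2.79, 3.14, 3.14, 3.14].

### API

Orientations are given as a 3x3 rotation matrix whose columns are the frame's x, y, z axes.
In Python, from station import ctrl, kinematics, sensors, imaging gives the robot as it stands. The module is installed in compiled form; this text tells all that it offers. Calls block until the motion is done:
- ctrl.movep(position, orientation): joint-space move of the TCP to a pose.
- ctrl.movel(position, speed=150, frame=None): straight line of the TCP; frame=None keeps the orientation; speed is the mean speed in mm/s.
- ctrl.move_j(angles): joint-space move.
- ctrl.command_gripper(opening, effort=None): opening from 0.0 (shut) to 1.0 (fully open); effort is the grip in N (None keeps the last); returns when the fingers have stopped.
- ctrl.dwell(seconds).
- kinematics.ik(position, orientation): joint angles nearest the present ones, or None.
- sensors.get_obs(): the state.
- imaging.grab_frame(name): name is "side" or "top"; returns a dict with "img" (420x560x3 uint8, red, green, blue), "range_z" (420x560 float32, mm along the optical axis (not along the pixel's ray), 0 where there is no reading), "fx", "fy", "cx", "cy" (pixels), "extrinsics" (4x4, takes a point from camera to world coordinates). Camera axes: x right, y down, z forward; pixel columns grow to the right and rows downward; lengths in mm; the calibration is good to about 2 mm. A picture is of the moment at which its call begins.
A pose or a line that the arm cannot do raises ctrl.Unreachable and nothing moves.
- ctrl.sign_off(): hands the job in, once; it reports no verdict.
The state is a dict: "time_s": time; "joint_pos": joint angles; "qd": joint speeds; "tau": joint torques, N m; "ee_pos": TCP position; "ee_rot": TCP orientation; "contact_force": force on the tool from outside, world axes, zero at the start; "ft_torque": the same for the moment, N m; "gripper_width": opening from 0.0 (shut) to 1.0 (fully open).
Only numpy, scipy, OpenCV 4.12 (cv2) and the standard library are available. Lean on these libraries where they do the work, as an engineer would, in place of code of your own. Each camera call takes 0.05 s, during which the arm holds its last target.

## Working session

There is one attempt and no reset: what is moved stays moved. The work goes in short steps, each a Python script; the robot and the scene stay as the last script left them, time stands still between calls to the robot, and variables do not carry over. Pictures are saved under pics/ and viewed, and the job is handed in when it is done.

```bash
mkdir -p pics; cat > h.py <<'E'
from station import ctrl, kinematics, sensors, imaging
import numpy as np, cv2
def snap(n,tag):
    f=imaging.grab_frame(n); cv2.imwrite(f'pics/{tag}.png',f['img'][:,:,::-1]); np.savez(f'{tag}.npz',**f); return f
def pts(f):
    z=f['range_z'].astype(float); v,u=np.indices(z.shape)
    P=np.stack([(u-f['cx'])/f['fx']*z,(v-f['cy'])/f['fy']*z,z],-1)
    E=np.array(f['extrinsics']); W=P@E[:3,:3].T+E[:3,3]; W[z==0]=np.nan; return W
E
python3 - <<'E'
from h import *
for n in('top','side'):
    f=snap(n,n+'0'); print(n,f['fx'],f['cx'],f['cy'],np.round(f['extrinsics'],3).tolist())
o=sensors.get_obs(); print({k:np.round(v,3).tolist() for k,v in o.items()})
E
```

```text
top 462.63013883618083 268.91055732229 212.42970356627325 [[0.004, -0.998, 0.06, 491.217], [-1.0, -0.006, -0.02, -27.251], [0.02, -0.06, -0.998, 1004.983], [0.0, 0.0, 0.0, 1.0]]
side 383.14142429915836 279.80300718488553 209.74988097261146 [[0.996, -0.065, 0.063, 501.905], [-0.09, -0.68, 0.727, -620.349], [-0.004, -0.73, -0.683, 634.414], [0.0, 0.0, 0.0, 1.0]]
{'time_s': 0.1, 'joint_pos': [1.125, 0.239, -0.014, 1.319, -0.0, 1.571], 'qd': [-0.0, -0.002, 0.002, 0.001, -0.0, -0.001], 'tau': [-0.001, -53.972, 34.7, 0.013, -0.0, 0.0], 'ee_pos': [226.278, 473.418, 303.349], 'ee_rot': [[0.431, 0.902, -0.001], [0.902, -0.431, -0.001], [-0.001, 0.0, -1.0]], 'contact_force': [-0.895, 0.071, -0.069], 'ft_torque': [0.045, -0.037, -0.02], 'gripper_width': 1.002}
```

View pics/top0.png

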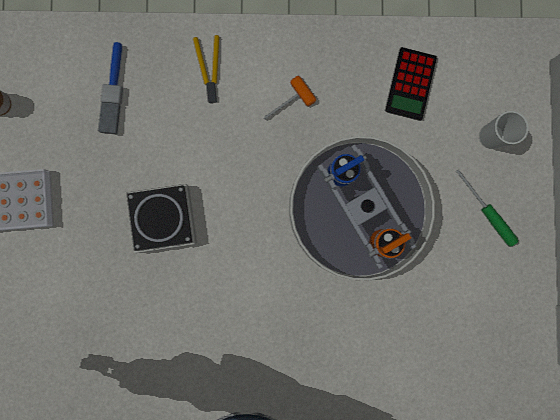

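View pics/side0.png

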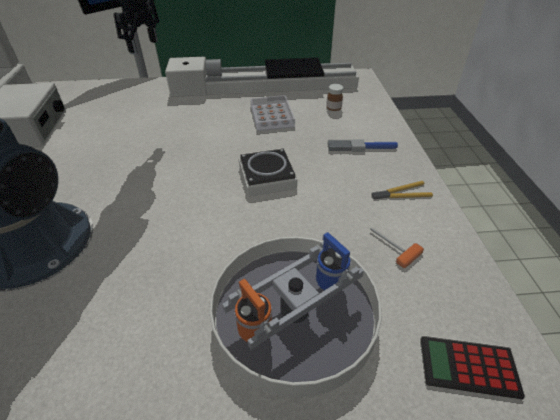

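The top view shows the orange bucket at about (390,242), its crossbar running up-right, blue at (346,169), and the ring centre at about (158,218). The side view agrees. Now I'll measure these.

```bash
cat > m.py <<'E'
from h import *
def plane(f,uv,z):
    E=np.array(f['extrinsics']); uv=np.atleast_2d(uv).astype(float)
    d=np.stack([(uv[:,0]-f['cx'])/f['fx'],(uv[:,1]-f['cy'])/f['fy'],np.ones(len(uv))],-1)@E[:3,:3].T
    return E[:3,3]+d*((z-E[2,3])/d[:,2])[:,None]
def load(t):
    d=np.load(t+'.npz'); return {k:(d[k] if d[k].ndim else float(d[k])) for k in d}
def mask(f,lo,hi,box):
    h=cv2.cvtColor(f['img'],cv2.COLOR_RGB2HSV); m=cv2.inRange(h,lo,hi); b=np.zeros_like(m); x0,y0,x1,y1=box; b[y0:y1,x0:x1]=1; return m*b>0
E
python3 - <<'E'
from m import *
C={'orange':((4,130,50),(20,255,255)),'blue':((100,120,40),(125,255,255))}
box={'top':{'orange':(360,215,425,270),'blue':(320,140,375,195)},'side':{'orange':(225,270,280,345),'blue':(310,225,365,295)}}
for n in('top','side'):
    f=load(n+'0'); W=pts(f)
    for c in C:
        m=mask(f,*C[c],box[n][c]); P=W[m]; v,u=np.nonzero(m)
        s=P[:,2]>133; B=P[s]
        r=cv2.minAreaRect(B[:,:2].astype(np.float32))
        print(n,c,m.sum(),'z',np.nanpercentile(P[:,2],[1,50,90,99]).round(1),'bar',s.sum(),B.mean(0).round(1),'rect',np.round(r[0],1),np.round(r[1],1),round(r[2],1))
        t=(P[:,2]>85)&(P[:,2]<116); print('  cup',t.sum(),np.round(cv2.minEnclosingCircle(P[t][:,:2].astype(np.float32)),1) if 0 else np.nanmean(P[t],0).round(1), np.ptp(P[t][:,:2],axis=0))
        im=cv2.resize(f['img'][box[n][c][1]:box[n][c][3],box[n][c][0]:box[n][c][2]],None,fx=6,fy=6,interpolation=cv2.INTER_CUBIC)
        cv2.imwrite(f'pics/{n}_{c}.png',im[:,:,::-1])
# ring
f=load('top0'); W=pts(f)
g=cv2.cvtColor(f['img'],cv2.COLOR_RGB2GRAY)
sub=g[180:255,120:200]; 
print('top z',np.nanmedian(W[210:226,150:166,2]))
im=cv2.resize(f['img'][175:260,115:205],None,fx=6,fy=6,interpolation=cv2.INTER_CUBIC); cv2.imwrite('pics/nest.png',im[:,:,::-1])
_,b=cv2.threshold(sub,0,255,cv2.THRESH_OTSU)
cs,h=cv2.findContours(b,cv2.RETR_CCOMP,cv2.CHAIN_APPROX_NONE)
for c in cs:
    if len(c)>60:
        e=cv2.fitEllipse(c); ctr=np.array(e[0])+[120,180]; print('ell',ctr.round(1),np.round(e[1],1),cv2.contourArea(c),plane(f,ctr,51).round(1),plane(f,ctr,45).round(1))
E
python3 - <<'E'
import cv2,numpy as np
a=[cv2.resize(cv2.imread(f'pics/{n}.png'),(390,290)) for n in('top_orange','top_blue','side_orange','nest')]
cv2.imwrite('pics/mosaic.png',np.vstack([np.hstack(a[:2]),np.hstack(a[2:])]))
E
```

```text
top orange 483 z [ 47.4 111.3 150.  151.5] bar 222 [ 487.5 -279.6  148.2] rect [ 487.2 -280.3] [12.2 57.8] 30.9
  cup 192 [ 487.1 -275.1  106.3] [54.52193855 70.56671022]
top blue 430 z [ 29.4 111.4 150.4 151.9] bar 201 [ 632.5 -193.3  148.7] rect [ 633.4 -194.1] [11.9 58.2] 30.4
  cup 175 [ 629.5 -189.9  107.1] [57.13919395 57.83036576]
side orange 788 z [ 57.5 112.8 152.1 153. ] bar 327 [ 488.2 -286.9  149.7] rect [ 487.4 -283.4] [11.9 57.5] 30.3
  cup 296 [ 485.6 -294.3  107.1] [55.47183673 72.66940177]
side blue 653 z [ 55.6 110.9 151.7 153. ] bar 247 [ 632.8 -200.3  149.1] rect [ 633.3 -197.7] [11.9 55. ] 30.5
  cup 205 [ 625.3 -212.8  104. ] [55.5906137  48.12141707]
top z 43.20604390867743
ell [158.  217.4] [46.8 47.8] 1758.0 [[537.2 182.1  51. ]] [[537.4 183.4  45. ]]
ell [158.  217.4] [43.4 44.1] 1499.5 [[537.1 182.   51. ]] [[537.4 183.3  45. ]]
ell [159.5 217. ] [87.2 93.9] 5846.0 [[538.1 179.   51. ]] [[538.4 180.3  45. ]]
ell [191.7 214.1] [ 3.7 74.6] 170.0 [[544.4 113.1  51. ]] [[544.7 114.   45. ]]
ell [159.1 217.8] [69.3 70.6] 3536.5 [[536.5 179.7  51. ]] [[536.8 181.   45. ]]
```

View pics/mosaic.png

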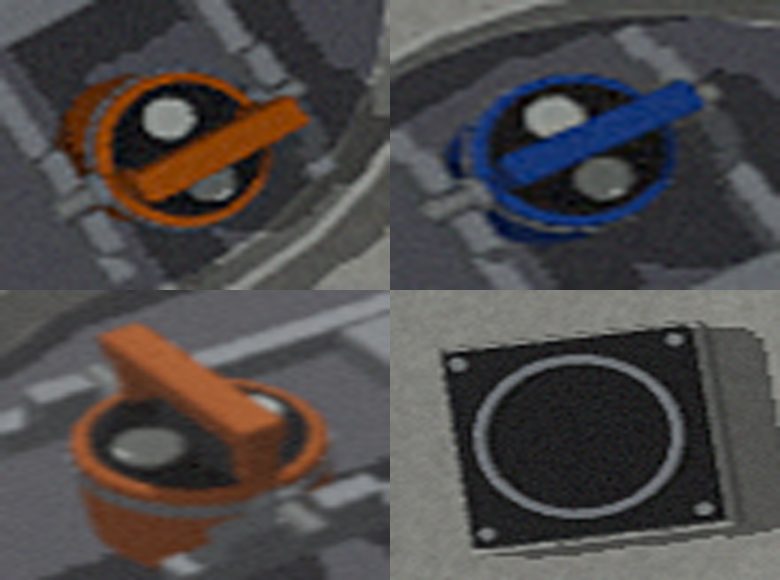

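Both buckets hang upright, with the bars' thin direction at about 30.5° and the orange bar centre near (487.3, -281.8). I'll check the ring in the side view and test reach, then move above the bar.

```bash
python3 - <<'E'
from m import *
f=load('side0'); g=cv2.cvtColor(f['img'],cv2.COLOR_RGB2GRAY); g=cv2.resize(g[140:200,230:305],None,fx=4,fy=4,interpolation=cv2.INTER_CUBIC)
_,b=cv2.threshold(g,0,255,cv2.THRESH_OTSU)
cs,h=cv2.findContours(b,cv2.RETR_CCOMP,cv2.CHAIN_APPROX_NONE)
for c in cs:
    if len(c)>150:
        uv=(c[:,0]+.5)/4-.5+[230,140]; P=plane(f,uv,51)[:,:2].astype(np.float32); e=cv2.fitEllipse(P); print(len(c),np.round(e[0],1),np.round(e[1],1))
W=pts(load('top0')); print('hub z',np.nanmax(W[195:218,355:380,2]))
a=np.deg2rad(30.6)
for s in(1,-1):
    x=np.array([np.cos(a),np.sin(a),0])*s; z=np.array([0,0,-1.]); R=np.stack([x,np.cross(z,x),z],1)
    for p in([487.3,-281.8,300],[487.3,-281.8,198],[537.2,182.1,300],[537.2,182.1,195]): print(s,p,np.round(kinematics.ik(p,R),2))
E
```

```text
186 [539.1 182.3] [90.5 93.8]
181 [528.7 181.8] [75.4 86.9]
1807 [540.9 163.7] [200.1 291.9]
hub z 108.06480514356872
1 [487.3, -281.8, 300] [-0.52  0.3   0.07  1.34  0.    0.51]
1 [487.3, -281.8, 198] [-0.52  0.36 -0.12  1.09  0.    0.51]
1 [537.2, 182.1, 300] [0.33 0.31 0.08 1.34 0.   1.36]
1 [537.2, 182.1, 195] [ 0.33  0.37 -0.12  1.09  0.    1.36]
-1 [487.3, -281.8, 300] [-0.52  0.3   0.07  1.34  0.   -2.63]
-1 [487.3, -281.8, 198] [-0.52  0.36 -0.12  1.09  0.   -2.63]
-1 [537.2, 182.1, 300] [ 0.33  0.31  0.08  1.34  0.   -1.78]
-1 [537.2, 182.1, 195] [ 0.33  0.37 -0.12  1.09  0.   -1.78]
```

```bash
cat >> m.py <<'E'
a=np.deg2rad(30.6); _x=np.array([np.cos(a),np.sin(a),0]); _z=np.array([0,0,-1.]); R=np.stack([_x,np.cross(_z,_x),_z],1)
B=[487.3,-281.8]; N=[537.4,182.1]
def st():
    o=sensors.get_obs(); print(round(o['time_s'],2),o['ee_pos'].round(1) if hasattr(o['ee_pos'],'round') else o['ee_pos'],'F',np.round(o['contact_force'],1),'M',np.round(o['ft_torque'],2),'g',round(float(o['gripper_width']),3)); return o
E
python3 - <<'E'
from m import *
ctrl.movep(B+[300],R); ctrl.command_gripper(0.55,50); st()
ctrl.movel(B+[199],120); st()
snap('top','top1'); f=snap('side','side1')
cv2.imwrite('pics/s1.png',cv2.resize(f['img'][200:380,180:420],None,fx=3,fy=3)[:,:,::-1])
E
```

```text
3.38 [ 487.3 -281.7  300. ] F [0.6 0.5 0.8] M [-0.01  0.   -0.02] g 0.551
4.38 [ 487.6 -282.   199.6] F [-0.6 -0.3 -0.7] M [-0.01  0.03 -0.01] g 0.548
```

View pics/s1.png

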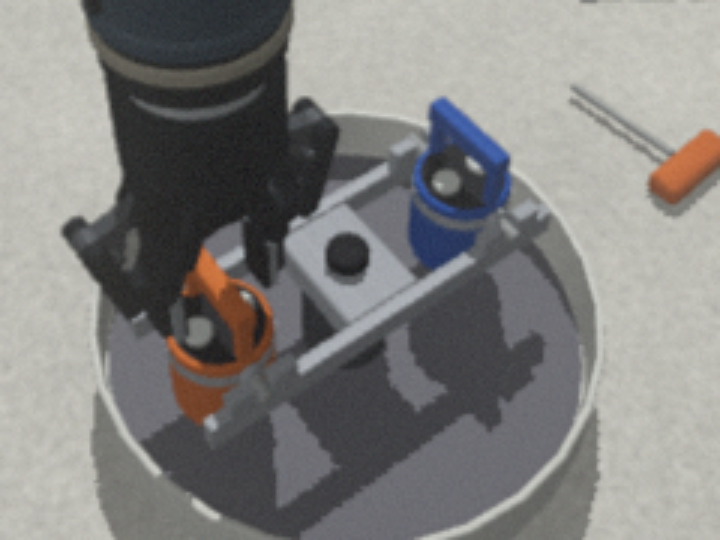

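View pics/top1.png

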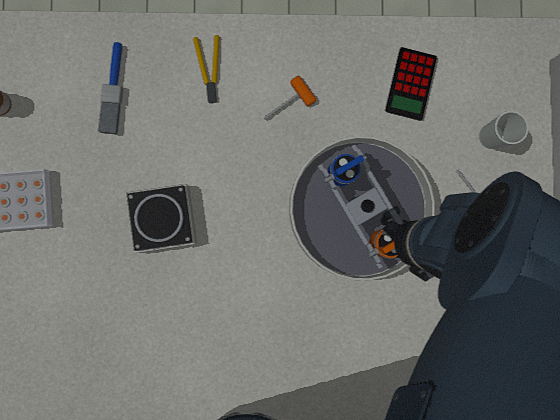

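In the side crop the fingers straddle the orange crossbar (around (210,290)), one inboard and one outboard, with nothing touched. I'll close and check.

```bash
python3 - <<'E'
from m import *
ctrl.command_gripper(0.0,50); st()
p=np.array(sensors.get_obs()['ee_pos'])
ctrl.movel([*B,205],20); ctrl.dwell(.1); st()
f=snap('side','side2')
cv2.imwrite('pics/s2.png',cv2.resize(f['img'][200:380,180:420],None,fx=3,fy=3)[:,:,::-1])
E
```

```text
4.88 [ 487.4 -281.9  199.4] F [0.1 0.6 3.9] M [ 0.09  0.11 -0.  ] g 0.136
5.43 [ 487.2 -281.8  204.8] F [-0.5  0.4 -2.5] M [-0.03 -0.06  0.06] g 0.13
```

View pics/s2.png

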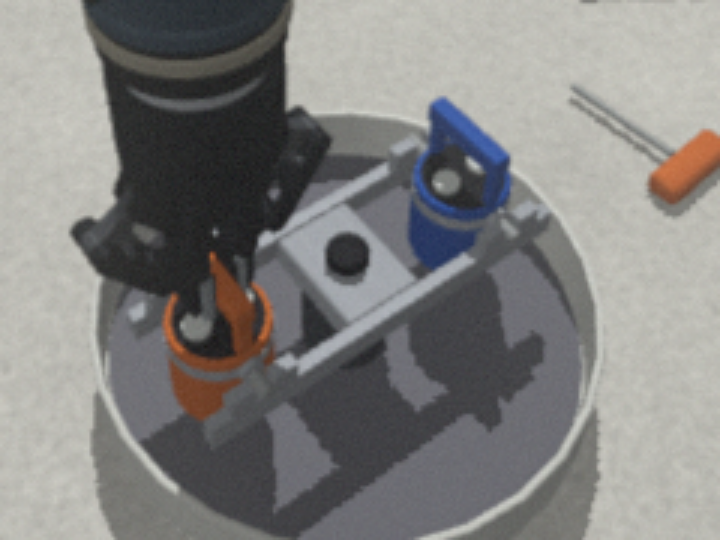

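The crossbar is between the pads (width about 12 mm). The 2.5 N down on the wrist matches most of the bucket's weight, and the bucket is upright. I'll lift.

```bash
python3 - <<'E'
from m import *
ctrl.movel([*B,300],60); ctrl.dwell(.3); st()
f=snap('side','side3')
cv2.imwrite('pics/s3.png',cv2.resize(f['img'][130:360,160:430],None,fx=2.6,fy=2.6)[:,:,::-1])
E
```

```text
7.52 [ 487.3 -281.8  299.9] F [ 0.1 -0.5 -3. ] M [ 0.05 -0.01  0.02] g 0.131
```

View pics/s3.png

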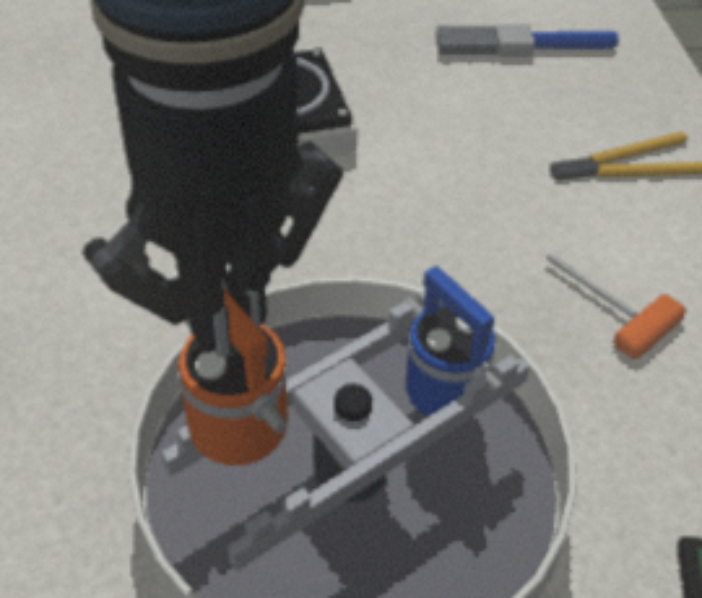

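Orange is clear and upright (cup around (235,390) in the crop), and blue still hangs in place. Next I carry it to a point above the ring.

```bash
python3 - <<'E'
from m import *
ctrl.movel([*N,300],150); st()
ctrl.movel([*N,212],80); ctrl.dwell(.3); st()
f=snap('side','side4'); cv2.imwrite('pics/s4.png',cv2.resize(f['img'][60:220,180:360],None,fx=3.6,fy=3.6)[:,:,::-1])
f=snap('top','top4')
E
```

```text
10.82 [537.4 181.8 300.1] F [-0.7 -0.2 -1.6] M [-0.04 -0.02  0.02] g 0.129
12.38 [537.5 182.1 212.2] F [-0.1 -0.5 -2.2] M [ 0.01 -0.03  0.03] g 0.134
```

View pics/s4.png

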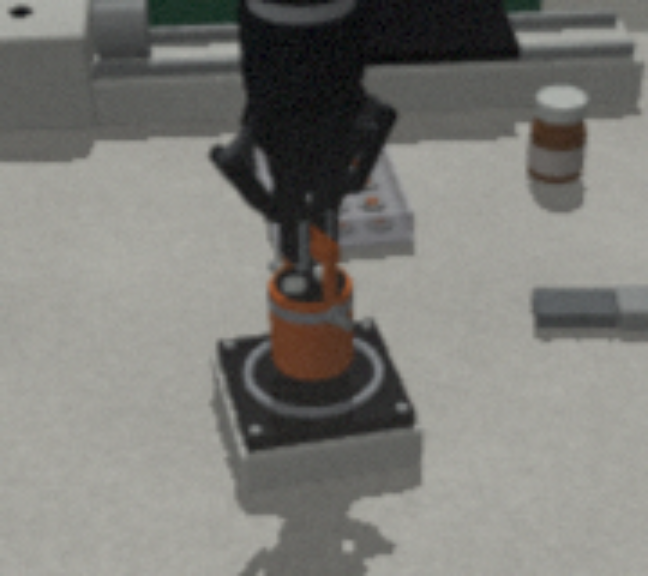

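View pics/top4.png

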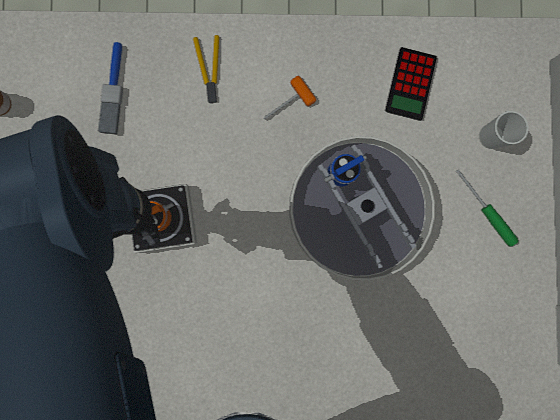

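In the side crop the cup (around x=312) is upright and centred over the ring (centre about x=314). I'll lower it in small steps, watching the force.

```bash
python3 - <<'E'
from m import *
ctrl.movel([*N,201],40); ctrl.dwell(.2)
f0=np.mean([sensors.get_obs()['contact_force'][2] for _ in range(5)]); print('ref',f0)
z=201
while z>192:
    z-=.7; ctrl.movel([*N,z],10); fs=[]
    for _ in range(5): fs.append(sensors.get_obs()['contact_force'][2]); ctrl.dwell(.03)
    print(round(z,1),np.round(np.mean(fs),1))
    if np.mean(fs)>f0+5: break
st()
snap('side','side5'); f=load('side5'); cv2.imwrite('pics/s5.png',cv2.resize(f['img'][60:220,180:360],None,fx=3.6,fy=3.6)[:,:,::-1])
E
```

```text
ref -2.294001023677348
200.3 -2.1
199.6 -2.1
198.9 -2.0
198.2 -2.1
197.5 -2.3
196.8 -2.0
196.1 4.7
16.02 [537.5 182.1 196.6] F [-2.2 -0.5  6.4] M [-0.05  0.39 -0.01] g 0.13
```

View pics/s5.png

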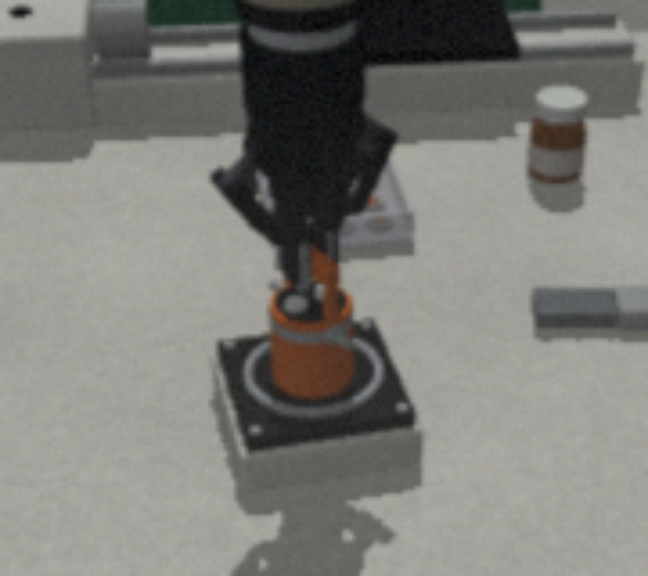

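Contact came at the expected height (TCP 196.6), and the cup stands inside the ring. I'll release partway, retreat straight up, and check.

```bash
python3 - <<'E'
from m import *
ctrl.command_gripper(0.5,20); ctrl.dwell(.2); st()
ctrl.movel([*N,320],100); st()
ctrl.movep([400,0,350],R); ctrl.dwell(.3); st()
ft=snap('top','top6'); fs=snap('side','side6')
cv2.imwrite('pics/m6.png',np.hstack([cv2.resize(ft['img'][165:275,100:215],(390,375)),cv2.resize(fs['img'][100:220,210:335],(390,375))])[:,:,::-1])
C={'orange':((4,130,50),(20,255,255)),'blue':((100,120,40),(125,255,255))}
for n,f,bo,bb in(('top',ft,(120,180,200,260),(320,140,375,195)),('side',fs,(230,120,310,200),(310,225,365,295))):
    W=pts(f)
    for c,b in(('orange',bo),('blue',bb)):
        P=W[mask(f,*C[c],b)]; s=P[:,2]>130
        r=cv2.minAreaRect(P[s][:,:2].astype(np.float32)); t=(P[:,2]>98)&(P[:,2]<113)
        print(n,c,np.nanpercentile(P[:,2],99).round(1),np.round(r[0],1),np.round(r[1],1),round(r[2],1),'rim',np.round(np.array(cv2.minEnclosingCircle(P[t][:,:2].astype(np.float32))[0]),1))
E
```

```text
16.68 [537.4 182.1 196.1] F [ 0.4  0.6 -1. ] M [-0.03 -0.    0.05] g 0.501
18.07 [537.2 182.  319.4] F [0.  0.1 0.1] M [-0.    0.    0.02] g 0.505
19.28 [400.5   0.5 349.6] F [ 0.3 -0.7 -0.1] M [ 0.03  0.07 -0.05] g 0.499
top orange 148.8 [537.4 182.7] [12.5 57.5] 30.1 rim [537.5 182.6]
top blue 151.6 [ 633.4 -194.3] [11.9 58. ] 30.8 rim [ 633.9 -195. ]
side orange 150.1 [537.  180.1] [12.3 57. ] 32.8 rim [537.8 177.3]
side blue 152.9 [ 633.4 -197.8] [11.6 55.7] 30.4 rim [ 632.7 -197.3]
```

View pics/m6.png

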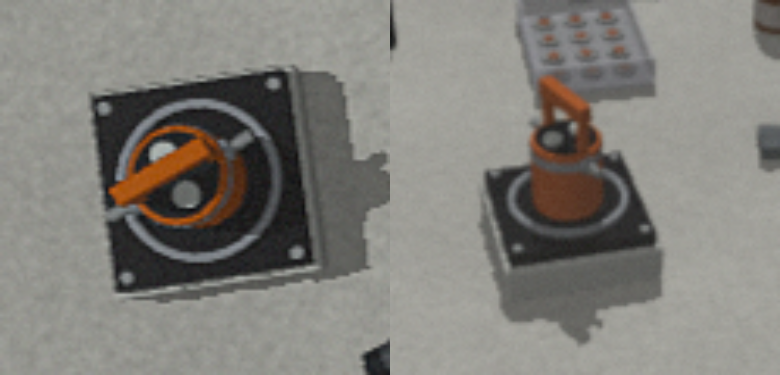

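View pics/side6.png

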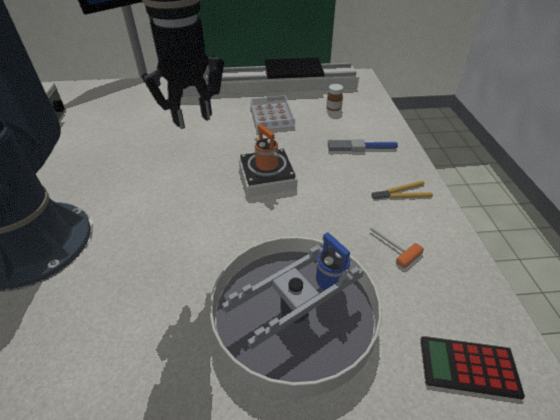

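The orange bucket stands upright inside the ring, its bar centre within about 2 mm of the ring centre. Blue is unmoved at side pixel (332,265), and the arm is clear. Handing in.

```bash
python3 -c "
from m import *
ctrl.sign_off()"
```

```text
the job is handed in; nothing more can be done
```

The orange bucket now stands upright inside the aluminium ring, released, and the blue bucket still hangs in the rotor. I gripped the orange bucket by its crossbar and lifted it straight up about 100 mm. I then carried it over and lowered it until I felt light contact (about 6 N). After that I let go, retreated straight up and moved the arm aside. The job was handed in at about 19.5 s of the 42 s allowed; it reports no verdict.

- **Orange bucket:** its handle measures (537.4, 182.7) mm from the top camera and (537.0, 180.1) from the side camera. The ring centre is at about (537.4, 182.1), so it is within about 2 mm of centre.
- **Height and tilt:** the bar top reads 149–150 mm against 148 expected for a bucket standing there. Uprightness was checked by eye and by the handle and rim lining up.
- **Blue bucket:** its handle is within 0.3 mm of where it started in both views.
- **Robot:** no contact force after retreat.

The two cameras disagree by 2–4 mm in y, which fits the stated calibration error. The side camera's rim fit of the orange bucket (537.8, 177.3) was about 5 mm off in y because it sees only part of the rim; it is still inside the 18 mm limit.

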